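Push the carton home in its tray lane

TASK

Using only the outside of the fingers, nudge the cardboard carton on the plywood tray into line with the lane and push it down between the two aluminium rails until it sits squarely against the wooden stop. Nothing may touch either rail, neither the carton nor the gripper, and the carton must stay flat on the board: do not grip, lift or tip it. Leave everything else where it stands and draw back clear when done.

Things in the scene. Friction and masses are not known exactly. Their poses are not given: they have to be found in the camera images.
- tray: Plywood tray fixed on the table; board 8 mm thick, x -200 to +190, y -105 to +160 mm. Origin at table level on the lane's centre line, z up, +x the way to push. Bare apron from x=-200 to the lane's open mouth at x=-20; the lane, 110 mm between rails, centred on y=0, ends at the stop at x=+170. A strip beyond the +y rail holds a jar and a bottle.
- stop (a point): Middle of the near face of the wooden stop block that closes the lane: at tray x=+170, y=0, 25 mm above the table. The block is 126 mm wide, its top 42 mm above the table. Axes as the tray's.
- rail_a: Aluminium guide rail of the lane on the tray's +y side: 8 mm thick, inner face at tray y=+55, from tray x=-20 to +170, its top 26 mm above the table (18 mm above the board). Fixed to the tray; its frame is the tray's frame.
- rail_b: The same rail on the tray's -y side, inner face at tray y=-55. Its frame is the tray's frame.
- carton: Closed cardboard carton with paper tape strips, 100 mm long (x), 90 wide (y), 75 high (z), 0.2 to 0.41 kg. Loose on the apron before the lane's mouth, usually off to one side and a little turned; its +x end faces the mouth. Origin: centre of its underside, 8 mm above the table on the tray. Slides with ordinary friction. Squarely home, its origin is at tray x=+120.
- paint_jar: Small closed jar, 50 mm diameter, 60 mm high, on the tray's side strip. Origin: centre of underside. Leave alone.
- glue_bottle: Glue bottle, 42 mm diameter, 95 mm high, on the tray's side strip. Origin: centre of underside. Leave alone.
- paint_tin: Open brass-coloured tin, 80 mm diameter, 55 mm high, on the table beyond the tray. Origin: centre of underside. Leave alone.
- drill: Cordless drill lying on its side at the left of the table, about 220 by 205 mm, 60 mm high. Origin: under the middle of its motor housing. Leave alone.
- model_part: Small pink dome with a ball on a stalk, 68 mm across, 35 mm high, beyond the tray. Origin: centre of underside of the dome. Leave alone.
- brush: Brush lying on the table at the right. Origin: its underside near its middle. Leave alone.
- hardener: Bottle with black cap, 56 mm diameter, 150 mm high, standing at the right of the table. Origin: centre of underside. Leave alone.

How it is judged:
By the outcome, as a careful person would: the job done as asked, in the order asked, and still so for the second after the job is handed in, with the robot touching nothing.
It also fails if it takes over 54 s, if anything falls off the work surface, if the arm or the gripper's body presses on something with over 40 N, if the wrist force passes 120 N, or if a joint passes its speed limit or range.

ROBOT

A 6-joint arm with a two-finger parallel gripper is mounted at the origin on the work surface. World frame = base frame: x ahead of the robot, y to its left, z up, the work surface at z = 0. Lengths are in m, angles in degrees, forces in N, time in s.
With the tool pointing down it reaches from about 0.4 to 0.825 m from the base axis. Payload 7 kg.
Tool frame: the origin (TCP) lies midway between the tips of the shut fingers; the grasp point (between the pads) lies r.grip_depth behind it (r.grip_depth is the distance from the TCP to the grasp point, in m); z points along the fingers, y is the line along which they close (so a half turn about z gives the same grasp; the last joint's range is limited). The gripper opens to 88 mm and grips with 3 to 60 N. Pads are 19 mm wide; open, the fingers measure 130 mm over their backs; the gripper's body (78 mm by 193 mm) begins 47 mm behind the grasp point.
Start: joints at [79.991, 20.546, 0.682, 0, -70.136, -16.507], TCP at [0.301, 0.604, 0.227] pointing down, gripper open.
Joint ranges: [-176.03, 176.03], [-82.01, 121.73], [-58.28, 71.71], [-173.87, 95.51], [-174.79, -0.11], [-173.66, 173.66]. Speed limits (degrees/s): [136.94, 136.94, 172.46, 180, 180, 180].

INTERFACE

Orientations are given as [roll, pitch, yaw] about the fixed x, y, z axes, in that order (R = Rz(yaw) Ry(pitch) Rx(roll)).
In Python, from plant import r gives the robot as it stands.
- The arm moves only by the tool drive_effector, called after "Emit:" by a JSON object that holds its "fn" and its "kwargs". Schema: {"type":"object","properties":{"plan":{"type":"array","items":{"type":"array","items":{"type":"number"},"minItems":6,"maxItems":6},"minItems":1,"maxItems":12},"finger_gap":{"type":"number"},"grip_force":{"type":"number"},"only":{"type":"string"},"quiet":{"type":"boolean"},"lines":{"type":"string"}},"required":["plan"],"additionalProperties":false}. plan is a list of rows, 1 to 12 of them, each of 6 numbers: dx, dy, dz in m, then a rotation vector rx, ry, rz in degrees; each row is the pose to reach, as a shift and turn from the pose commanded when the call began, along the tool's axes at that moment; what a row does not reach only later rows make up. A row lasts 1/12 s, in which the tool goes at most 0.0417 m and 7.16 degrees, less where a joint would pass 70% of its speed; a pose out of reach is approached as far as the arm can. finger_gap is the finger opening in m, set as the call begins (left out keeps the last). The fingers move at their own pace and stop on an object; grip_force is the grip in N (left out, the last holds). Time passes only in rows, so rows that do not move let the fingers close. The tool returns the time, the measured TCP pose, the force, the opening and the grip force at its end. only (a regular expression) keeps the lines of the reply that match it, lines (a string "A,B") keeps lines A to B, and quiet returns only ok. Input that does not fit is refused with a message, and nothing moves.
- r.get_state(): the state, without advancing time (a new reading comes with each control period).
- r.capture(name): name is "side" or "top" or "wrist"; returns a dict with "frame" (420x560x3 uint8, red, green, blue), "z_map" (420x560 float32, m along the optical axis (not along the pixel's ray), 0 where there is no reading), "fx", "fy", "cx", "cy" (pixels), "cam_to_world" (4x4, takes a point from camera to world coordinates). Camera axes: x right, y down, z forward; pixel columns grow to the right and rows downward; lengths in m; the calibration is good to about 2 mm. A picture is of the moment at which its call begins.
- r.close_job(): hands the job in; it is judged then, once.
The state is a dict: "time_s": time; "joints": joint angles; "qd": joint speeds; "joint_torque": joint torques, N m; "tcp_pos": TCP position; "eef_rot": TCP orientation; "contact_force": force on the tool from outside, world axes, zero at the start; "moment": the same for the moment, N m; "gripper_width": finger opening in m; "gripper_force": force on a finger pad.
Only numpy, scipy, OpenCV 4.12 (cv2) and the standard library are available. Lean on these libraries where they do the work, as an engineer would, in place of code of your own. Each camera call takes 0.05 s, during which the arm holds its last target. There are 200 camera calls.

## Working session

There is one attempt and no reset: what is moved stays moved. The work goes in short steps, Python scripts to look and compute and a tool call to move; the robot and the scene stay as the last step left them, time stands still between calls to the robot, and variables do not carry over. Pictures are saved under pics/ and viewed, at most 10 in all, crops included, and the job is handed in when it is done.

```bash
ls; mkdir -p pics
```

Run:
```python
from plant import r
import cv2,numpy as np
s=r.get_state();print(s['time_s'],s['tcp_pos'],s['eef_rot'],r.grip_depth,s['gripper_width'])
for n in('top','side'):
    c=r.capture(n);cv2.imwrite(f'pics/{n}0.png',c['frame'][:,:,::-1]);np.savez(f'pics/{n}0.npz',**c)
    print(n,c['cam_to_world'].round(3).tolist(),c['fx'])
```

```text
pics
plant.py
0.0 [0.3011617  0.60354386 0.22563618] [ 1.79905262e+02 -7.76637973e-03 -2.65233412e+01] 0.0188 0.08765009457526825
top [[-0.003, -0.988, 0.152, 0.396], [-1.0, -0.0, -0.023, -0.022], [0.023, -0.152, -0.988, 1.242], [0.0, 0.0, 0.0, 1.0]] 410.44241992771276
side [[0.982, -0.125, 0.141, 0.425], [-0.188, -0.694, 0.695, -0.924], [0.011, -0.709, -0.705, 0.955], [0.0, 0.0, 0.0, 1.0]] 415.85860139369754
```

View pics/top0.png

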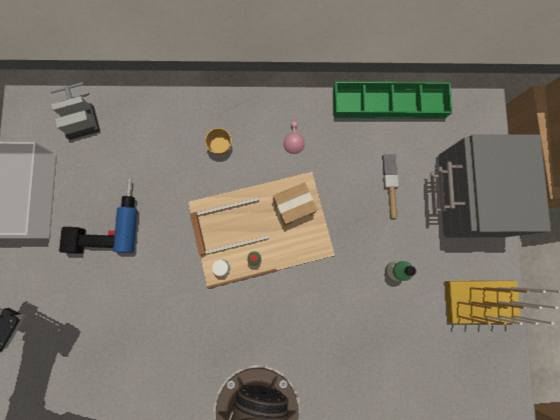

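View pics/side0.png

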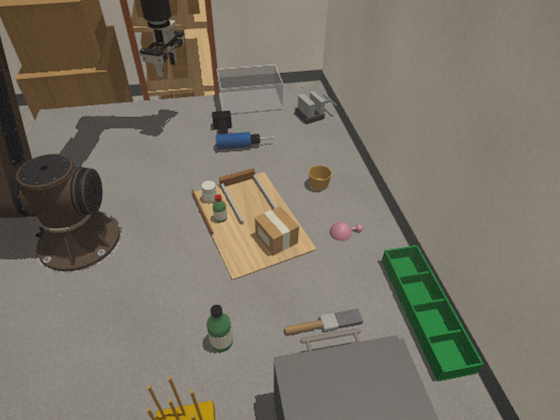

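Both views show the tray with the stop at about (197,232) in the top view, the carton at (294,204), and the rails at (198–260, 215–200) and (205–268, 252–238). The jar is at (220,268) and the bottle at (254,258), on the robot side. So tray +x points roughly to world +y.

Create h.py:
```python
import numpy as np,cv2
from scipy.optimize import minimize
def cloud(c):
    z=c['z_map'];v,u=np.mgrid[:z.shape[0],:z.shape[1]]
    P=np.stack([(u-c['cx'])/c['fx']*z,(v-c['cy'])/c['fy']*z,z,np.ones_like(z)],-1)
    P=(P@np.asarray(c['cam_to_world']).T)[...,:3];P[z<=0]=np.nan;return P
def proj(c,P):
    P=np.atleast_2d(P);Q=(np.c_[P,np.ones(len(P))]@np.linalg.inv(c['cam_to_world']).T)[:,:3]
    return np.c_[Q[:,0]/Q[:,2]*c['fx']+c['cx'],Q[:,1]/Q[:,2]*c['fy']+c['cy']]
def tw(T,p):  # tray (x,y,yaw_deg) -> world
    a=np.radians(T[2]);p=np.atleast_2d(np.array(p,float));R=np.array([[np.cos(a),-np.sin(a)],[np.sin(a),np.cos(a)]])
    return np.c_[p[:,:2]@R.T+T[:2],p[:,2:]]
def wt(T,p):
    a=np.radians(T[2]);R=np.array([[np.cos(a),-np.sin(a)],[np.sin(a),np.cos(a)]])
    p=np.atleast_2d(np.array(p,float));return np.c_[(p[:,:2]-T[:2])@R,p[:,2:]]
def draw(c,T,K=None,s=1):
    im=np.ascontiguousarray(c['frame'][:,:,::-1])
    im=cv2.resize(im,None,fx=s,fy=s,interpolation=cv2.INTER_CUBIC)
    def pl(pts,col): cv2.polylines(im,[np.round(proj(c,pts)*s*16+8*(s-1)).astype(int).reshape(-1,1,2)],True,col,1,cv2.LINE_AA,4)
    def box(x0,x1,y0,y1,z,col,F=T): pl(tw(F,[[x0,y0,z],[x1,y0,z],[x1,y1,z],[x0,y1,z]]),col)
    box(-.2,.19,-.105,.16,.008,(255,0,0));box(-.02,.17,.055,.063,.026,(0,0,255));box(-.02,.17,-.063,-.055,.026,(0,0,255))
    box(.17,.19,-.063,.063,.042,(0,255,255))
    if K is not None: box(-.05,.05,-.045,.045,.083,(0,255,0),K)
    return im
def carton(P):
    m=(abs(P[...,2]-.083)<.012)
    n,l,st,ce=cv2.connectedComponentsWithStats(m.astype(np.uint8))
    return l,st,ce
```

Run:
```python
from h import *
for n in('top','side'):
    c=dict(np.load(f'pics/{n}0.npz'));P=cloud(c)
    reg=(P[...,0]>.25)&(P[...,0]<.75)&(P[...,1]>-.3)&(P[...,1]<.28)
    print(n,'table z',np.nanmedian(P[...,2][reg]))
    m=reg&(abs(P[...,2]-.083)<.010)
    k,l,st,_=cv2.connectedComponentsWithStats(m.astype(np.uint8));i=1+st[1:,4].argmax();q=P[l==i];print('carton',st[i],np.median(q[:,2]),cv2.minAreaRect((q[:,:2]*1000).astype(np.float32)))
    m=reg&(P[...,2]>.0045)
    k,l,st,_=cv2.connectedComponentsWithStats(m.astype(np.uint8));i=1+st[1:,4].argmax();q=P[l==i];print('tray',st[i],cv2.minAreaRect((q[:,:2]*1000).astype(np.float32)))
```

```text
top table z 0.0029378332442440147
carton [ 274  182   44   42 1098] 0.08388099971788998 ((583.214599609375, -110.23368835449219), (90.5713882446289, 100.87853240966797), 22.824708938598633)
tray [  188   172   147   117 11112] ((517.6946411132812, -7.5936279296875), (275.16351318359375, 406.3539123535156), 13.938271522521973)
side table z -0.0011863309932735877
carton [254 207  45  35 837] 0.08012138545155878 ((580.870361328125, -110.51365661621094), (94.22908782958984, 102.95856475830078), 24.36192512512207)
tray [ 191  169  122  111 6123] ((509.15032958984375, 8.683395385742188), (265.092529296875, 435.3594665527344), 14.13250732421875)
```

Emit:
{"fn": "drive_effector", "kwargs": {"plan": [[0.04,0.04,0,0,0,-3],[0.08,0.08,0,0,0,-6],[0.11,0.11,-0.01,0,0,-9],[0.14,0.14,-0.02,0,0,-12],[0.17,0.17,-0.02,0,0,-15],[0.2,0.2,-0.03,0,0,-18],[0.23,0.23,-0.04,0,0,-20],[0.26,0.26,-0.04,0,0,-22],[0.26,0.26,-0.04,0,0,-22],[0.26,0.26,-0.04,0,0,-22]], "finger_gap": 0.04}}

```text
time_s: 0.93
tcp_pos: [0.4187, 0.2504, 0.2676]
eef_rot: [-180.0, -0.0, -4.7]
contact_force: [0.7, -0.1, -1.1]
gripper_width: 0.0404
gripper_force: 0.0
```

Run:
```python
from plant import r
from h import *
s=r.get_state();c=r.capture('wrist');M=np.array(c['cam_to_world']);print(s['tcp_pos'],s['eef_rot'],M.round(3).tolist(),c['fx'])
```

```text
[0.41867935 0.25044456 0.26757485] [-1.79981224e+02 -3.52481096e-02 -4.69146308e+00] [[-0.082, -0.964, -0.254, 0.486], [-0.997, 0.079, 0.021, 0.245], [-0.0, 0.255, -0.967, 0.427], [0.0, 0.0, 0.0, 1.0]] 334.5604558312509
```

Emit:
{"fn": "drive_effector", "kwargs": {"plan": [[0.02,0.03,0,0,0,-3],[0.045,0.065,-0.01,0,0,-6],[0.07,0.1,-0.02,0,0,-9],[0.09,0.13,-0.03,0,0,-12],[0.11,0.17,-0.03,0,0,-15],[0.14,0.2,-0.03,0,0,-18.6],[0.16,0.235,-0.03,0,0,-18.6],[0.182,0.266,-0.03,0,0,-18.6],[0.182,0.266,-0.03,0,0,-18.6],[0.182,0.266,-0.03,0,0,-18.6]]}}

```text
time_s: 1.82
tcp_pos: [0.579, -0.0256, 0.295]
eef_rot: [-180.0, 0.1, 13.9]
contact_force: [-0.3, -0.5, -0.0]
gripper_width: 0.0399
gripper_force: 0.0
```

Run:
```python
from plant import r
from h import *
c=r.capture('wrist');np.savez('pics/w1.npz',**c)
P=cloud(c);reg=(P[...,0]>.25)&(P[...,0]<.75)&(P[...,1]>-.35)&(P[...,1]<.28)
def big(m):
    k,l,st,_=cv2.connectedComponentsWithStats(m.astype(np.uint8));i=1+st[1:,4].argmax();return l==i,st[i]
tz=np.nanmedian(P[...,2][reg&(P[...,2]<.004)]);print('table',tz)
m,st=big(reg&(abs(P[...,2]-.083)<.008));q=P[m];print('carton',st,np.median(q[:,2]),cv2.minAreaRect((q[:,:2]*1000).astype(np.float32)))
m,st=big(reg&(P[...,2]>.0045));print('tray',st,cv2.minAreaRect((P[m][:,:2]*1000).astype(np.float32)))
for lo,hi in((.035,.046),(.09,.11),(.062,.072)):
  k,l,st,ce=cv2.connectedComponentsWithStats((reg&(P[...,2]>lo)&(P[...,2]<hi)).astype(np.uint8))
  for i in range(1,k):
    if st[i,4]>60: print(lo,st[i],cv2.minAreaRect((P[l==i][:,:2]*1000).astype(np.float32)))
cv2.imwrite('pics/w1.png',draw(c,(.543,.004,103.9),(.582,-.1105,113)))
```

```text
table 0.0007296141303977932
carton [ 305  152   96   90 6890] 0.08383385913535357 ((583.948486328125, -108.16297149658203), (89.92716979980469, 100.76025390625), 22.803936004638672)
tray [     0    116    560    304 129539] ((517.702392578125, -9.68255615234375), (264.0544738769531, 390.5382385253906), 13.87575912475586)
0.035 [ 100  151   27   85 1399] ((508.6206359863281, 177.19654846191406), (108.81230926513672, 19.315567016601562), 13.459105491638184)
0.062 [304 154  67  14  91] ((620.6932983398438, -79.91166687011719), (3.3987674713134766, 76.63837432861328), 25.34952735900879)
```

View pics/w1.png

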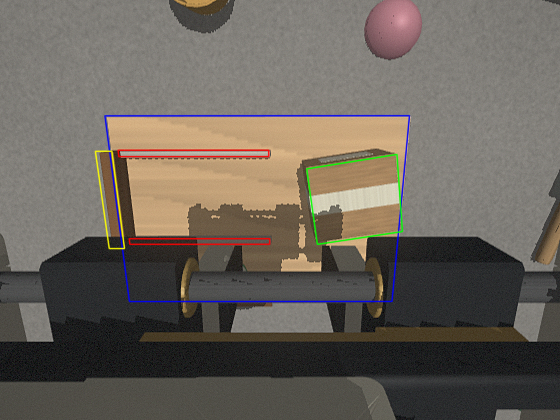

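The wrist view shows the stop top at (100–127, 151–236), the rails near rows 154 and 241, and the carton at (305–400, 152–245). The overlay fits. The tray origin is about (0.5432, 0.0018) with yaw 103.9. The carton sits at tray (-117, -13) mm, turned +8.9°. I'll first push it sideways from -y with two fingers to square and centre it.

Emit:
{"fn": "drive_effector", "kwargs": {"plan": [[0.025,0.028,0,0,0,0],[0.05,0.055,0,0,0,0],[0.077,0.082,0.01,0,0,0],[0.077,0.082,0.05,0,0,0],[0.077,0.082,0.09,0,0,0],[0.077,0.082,0.13,0,0,0],[0.077,0.082,0.17,0,0,0],[0.077,0.082,0.2,0,0,0],[0.077,0.082,0.23,0,0,0],[0.077,0.082,0.249,0,0,0],[0.077,0.082,0.249,0,0,0]]}}

```text
time_s: 2.78
tcp_pos: [0.6697, -0.0829, 0.0426]
eef_rot: [-179.9, 0.4, 14.2]
contact_force: [-1.1, -0.4, -0.3]
gripper_width: 0.0399
gripper_force: 0.0
```

Add to h.py:
```python
TR=(.5432,.0018,103.88)
def look(name,cam='wrist',save=None,win=.008):
    from plant import r
    s=r.get_state();print('tcp tray mm',(wt(TR,s['tcp_pos'])[0]*1000).round(1),'yaw',s['eef_rot'].round(2) if hasattr(s['eef_rot'],'round') else s['eef_rot'],'t',s['time_s'],'F',np.round(s['contact_force'],1))
    c=r.capture(cam);P=cloud(c);m=(abs(P[...,2]-.084)<win)&(P[...,0]>.35)&(P[...,0]<.7)&(P[...,1]>-.3)&(P[...,1]<.26)
    k,l,st,_=cv2.connectedComponentsWithStats(m.astype(np.uint8));i=1+st[1:,4].argmax();q=P[l==i]
    R=cv2.minAreaRect((wt(TR,q)[:,:2]*1000).astype(np.float32));print(st[i],'carton tray',R,'z',np.median(q[:,2]))
    if save: cv2.imwrite(f'pics/{name}.png',draw(c,TR))
```

```bash
python3 -c "
from h import *;look('a','top')"
```

```text
tcp tray mm [-112.6 -102.4   42.6] yaw [-179.9     0.45   14.17] t 2.7833 F [-1.1 -0.4 -0.3]
[ 274  182   44   42 1085] carton tray ((-118.45420837402344, -12.258369445800781), (100.75743103027344, 90.33316040039062), 8.824024200439453) z 0.08387795362651351
```

Emit:
{"fn": "drive_effector", "kwargs": {"plan": [[0,0,0,0,0,0],[-0.01,0,0,0,0,0],[-0.018,0,0,0,0,0],[-0.024,0,0,0,0,0],[-0.028,0,0,0,0,0],[-0.032,0,0,0,0,0],[-0.036,0,0,0,0,0],[-0.039,0,0,0,0,0],[-0.042,0,0,0,0,0],[-0.044,0,0,0,0,0],[-0.045,0,0,0,0,0],[-0.045,0,0,0,0,0]]}}

```text
time_s: 3.83
tcp_pos: [0.6292, -0.0961, 0.0475]
eef_rot: [-180.0, 0.0, 14.1]
contact_force: [0.8, -0.4, 1.1]
gripper_width: 0.0399
gripper_force: 0.6
```

```bash
python3 -c "
from h import *;look('a','top')"
```

```text
tcp tray mm [-115.6  -60.1   47.5] yaw [-1.800e+02  1.000e-02  1.408e+01] t 3.8333 F [ 0.8 -0.4  1.1]
[275 193  42  34 911] carton tray ((-115.13723754882812, 4.634178161621094), (100.63995361328125, 80.20316314697266), 2.8428008556365967) z 0.08398260756640208
```

Emit:
{"fn": "drive_effector", "kwargs": {"plan": [[0.01,0,0,0,0,0],[0.03,0,0,0,0,0],[0.05,0,-0.03,0,0,0],[0.05,0,-0.07,0,0,0],[0.05,0,-0.11,0,0,0],[0.05,0,-0.15,0,0,0],[0.05,0,-0.15,0,0,0]]}}

```text
time_s: 4.47
tcp_pos: [0.6824, -0.0841, 0.2069]
eef_rot: [179.8, -0.7, 14.2]
contact_force: [1.5, -0.1, 2.6]
gripper_width: 0.0399
gripper_force: 0.0
```

```bash
python3 -c "
from h import *;look('a','top');look('w2',save=1)"
```

```text
tcp tray mm [-116.7 -114.5  206.9] yaw [179.78  -0.65  14.15] t 4.4667 F [ 1.5 -0.1  2.6]
[ 274  188   43   39 1095] carton tray ((-114.96578979492188, -0.6908988952636719), (101.0551528930664, 90.10877227783203), 3.2818713188171387) z 0.08385384800498685
tcp tray mm [-115.9 -113.1  202.8] yaw [179.9   -0.45  14.11] t 4.5167 F [ 0.5 -0.4 -1.1]
[ 231  303  102   29 2775] carton tray ((-115.69349670410156, -6.852689743041992), (95.8331527709961, 31.153785705566406), 0.5095828175544739) z 0.08407494911865493
```

View pics/w2.png

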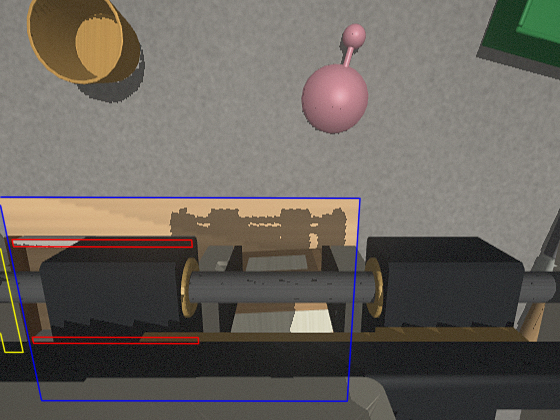

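The wrist view from here is blocked by the gripper: only a strip of the carton shows, around (231–333, 255–332). The top view puts it near tray (-114, -1), turned about 3.3°. The rear push will take out the remaining turn, so I'll swing round behind it.

Emit:
{"fn": "drive_effector", "kwargs": {"plan": [[-0.01,0.008,0,0,0,7],[-0.02,0.016,0,0,0,14],[-0.03,0.024,0,0,0,21],[-0.04,0.032,0,0,0,28],[-0.05,0.04,0,0,0,35],[-0.06,0.048,0,0,0,42],[-0.07,0.055,0,0,0,49],[-0.08,0.06,0,0,0,56],[-0.09,0.065,0,0,0,63],[-0.1,0.07,0,0,0,70],[-0.112,0.079,0,0,0,77],[-0.112,0.079,0,0,0,84]]}}

```text
time_s: 5.57
tcp_pos: [0.5862, -0.1888, 0.1957]
eef_rot: [179.8, 0.1, -70.3]
contact_force: [0.9, 0.4, 1.2]
gripper_width: 0.0403
gripper_force: 0.0
```

Emit:
{"fn": "drive_effector", "kwargs": {"plan": [[0,0,0,0,0,6],[0,0,0,0,0,6],[0,0,0,0,0,6]]}}

```text
time_s: 5.82
tcp_pos: [0.588, -0.1876, 0.1961]
eef_rot: [179.9, 0.1, -75.7]
contact_force: [0.0, -0.0, 0.3]
gripper_width: 0.0402
gripper_force: 0.0
```

Run:
```python
from h import *
look('a','top')
look('w3','wrist',save=1)
c=dict(np.load('pics/top0.npz'));P=cloud(c)
for n,(u,v) in dict(bottle=(254,258),jar=(220,268)).items():
    q=P[v-14:v+15,u-14:u+15].reshape(-1,3);t=np.nanmax(q[:,2]);q=q[q[:,2]>.03];print(n,t,(wt(TR,q).mean(0)*1000).round(),(wt(TR,q)[:,:2].min(0)*1000).round())
```

```text
tcp tray mm [-194.6    2.   196.1] yaw [ 1.7986e+02  6.0000e-02 -7.5740e+01] t 5.8167 F [ 0.  -0.   0.3]
[ 278  188   39   38 1002] carton tray ((-114.85191345214844, -0.573150634765625), (100.78881072998047, 90.4139633178711), 3.621678352355957) z 0.08408288657802665
tcp tray mm [-194.6    1.8  196.4] yaw [ 1.7989e+02  4.0000e-02 -7.5700e+01] t 5.8667 F [ 0.9  0.2 -0.2]
[ 231  303   97   29 2702] carton tray ((-90.861328125, 1.3493194580078125), (30.971351623535156, 89.40519714355469), 0.08339756727218628) z 0.08382322713428789
bottle 0.10846252533093259 [ 33. 114.  81.] [13. 93.]
jar 0.07549472603485508 [131. 115.  64.] [108.  89.]
```

View pics/w3.png

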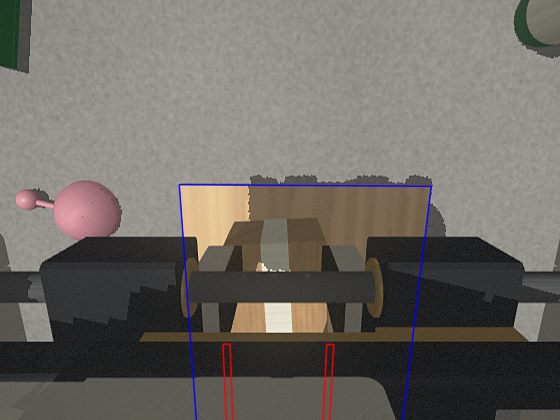

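The carton's rear end shows at (228–322, 220–330), centred between the fingers, at about tray y = 0. The bottle's top comes to about 0.105 m and it spans tray y 93 and up. I'll push with the tips at 0.056 m, which keeps the gripper body above it.

Emit:
{"fn": "drive_effector", "kwargs": {"plan": [[0,-0.002,0.03,0,0,0.2],[0,-0.002,0.06,0,0,0.2],[0,-0.002,0.09,0,0,0.2],[0,-0.002,0.12,0,0,0.2],[0,-0.002,0.14,0,0,0.2],[0,-0.002,0.14,0,0,0.2],[0,-0.002,0.14,0,0,0.2]]}}

```text
time_s: 6.5
tcp_pos: [0.5899, -0.1872, 0.0567]
eef_rot: [179.8, 0.0, -76.0]
contact_force: [0.1, 0.0, 0.6]
gripper_width: 0.0402
gripper_force: 0.0
```

```bash
python3 -c "
from h import *;look('a','top')"
```

```text
tcp tray mm [-194.6   -0.    56.7] yaw [ 1.7984e+02  3.0000e-02 -7.6000e+01] t 6.5 F [0.1 0.  0.6]
[276 195  40  32 916] carton tray ((-115.1700439453125, 0.17309951782226562), (100.98480224609375, 88.88944244384766), 3.3967483043670654) z 0.08402706727327403
```

Push to near the mouth (TCP to about -150) and check.

Emit:
{"fn": "drive_effector", "kwargs": {"plan": [[-0.008,0,0,0,0,0],[-0.014,0,0,0,0,0],[-0.018,0,0,0,0,0],[-0.022,0,0,0,0,0],[-0.026,0,0,0,0,0],[-0.03,0,0,0,0,0],[-0.034,0,0,0,0,0],[-0.038,0,0,0,0,0],[-0.042,0,0,0,0,0],[-0.045,0,0,0,0,0],[-0.047,0,0,0,0,0],[-0.047,0,0,0,0,0]]}}

```text
time_s: 7.55
tcp_pos: [0.5789, -0.141, 0.0574]
eef_rot: [180.0, 0.0, -76.1]
contact_force: [-0.3, -0.2, 0.7]
gripper_width: 0.04
gripper_force: 0.2
```

```bash
python3 -c "
from h import *;look('a','top');look('t4','side',save=1)"
```

```text
tcp tray mm [-147.2   -0.4   57.4] yaw [ 1.7998e+02  2.0000e-02 -7.6110e+01] t 7.55 F [-0.3 -0.2  0.7]
[267 203  33  25 625] carton tray ((-79.36650848388672, 9.894952774047852), (66.33873748779297, 86.12435913085938), 88.79302215576172) z 0.08402530533155539
tcp tray mm [-147.2   -0.2   57.2] yaw [ 1.7996e+02  4.0000e-02 -7.6110e+01] t 7.6 F [ 0.2 -0.1 -0.4]
[275 225  16   7  42] carton tray ((-146.86105346679688, -16.78700065612793), (41.227596282958984, 15.857399940490723), 48.76261520385742) z 0.08262813955250625
```

View pics/t4.png

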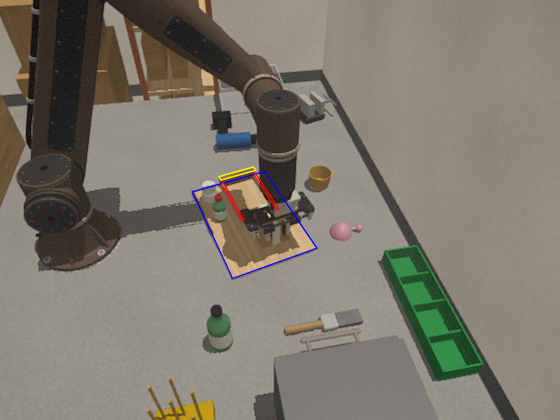

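The side view is blocked by the gripper at about (275,225). I'll back off and check the carton before it enters the lane.

Emit:
{"fn": "drive_effector", "kwargs": {"plan": [[0.02,0,0,0,0,0],[0.05,0,-0.02,0,0,0],[0.06,0,-0.06,0,0,0],[0.06,0,-0.1,0,0,0],[0.06,0,-0.14,0,0,0],[0.06,0,-0.14,0,0,0]]}}

```text
time_s: 8.15
tcp_pos: [0.5972, -0.2012, 0.2061]
eef_rot: [-179.4, -0.3, -76.1]
contact_force: [2.0, -0.1, 1.5]
gripper_width: 0.0403
gripper_force: 0.0
```

```bash
python3 -c "
from h import *;look('a','top');look('a','side',win=.012)"
```

```text
tcp tray mm [-210.    -3.7  206.1] yaw [-179.41   -0.29  -76.1 ] t 8.15 F [ 2.  -0.1  1.5]
[284 190  23  35 504] carton tray ((-106.12948608398438, -2.4359283447265625), (90.71080017089844, 62.68800354003906), 89.24051666259766) z 0.08398821043381477
tcp tray mm [-208.9   -2.6  202.3] yaw [-1.7958e+02 -1.4000e-01 -7.6120e+01] t 8.2 F [-0.5 -0.  -1.2]
[249 208  41  26 567] carton tray ((-88.43376159667969, -0.22208786010742188), (90.8936538696289, 101.13079071044922), 89.9772720336914) z 0.0800011449147291
```

Emit:
{"fn": "drive_effector", "kwargs": {"plan": [[0,0,0.04,0,0,0],[0,0,0.08,0,0,0],[0,0,0.12,0,0,0],[0,0,0.14,0,0,0],[-0.015,0,0.14,0,0,0],[-0.03,0,0.14,0,0,0],[-0.042,0,0.14,0,0,0],[-0.05,0,0.14,0,0,0],[-0.055,0,0.14,0,0,0],[-0.055,0,0.14,0,0,0]]}}

```text
time_s: 9.08
tcp_pos: [0.5805, -0.1453, 0.0582]
eef_rot: [-179.9, -0.0, -76.0]
contact_force: [0.1, -0.5, -0.3]
gripper_width: 0.0402
gripper_force: 0.0
```

Emit:
{"fn": "drive_effector", "kwargs": {"plan": [[-0.004,0,0,0,0,0],[-0.008,0,0,0,0,0],[-0.012,0.0002,0,0,0,0],[-0.016,0.0004,0,0,0,0],[-0.021,0.0007,0,0,0,0],[-0.026,0.001,0,0,0,0],[-0.031,0.0013,0,0,0,0],[-0.036,0.0016,0,0,0,0],[-0.041,0.0019,0,0,0,0],[-0.045,0.0021,0,0,0,0],[-0.048,0.0023,0,0,0,0],[-0.05,0.0024,0,0,0,0]]}}

```text
time_s: 10.08
tcp_pos: [0.5659, -0.0981, 0.0576]
eef_rot: [180.0, -0.0, -76.1]
contact_force: [1.0, -2.9, 2.7]
gripper_width: 0.0399
gripper_force: 1.6
```

```bash
python3 -c "
from h import *;look('a','top');look('a','side',win=.012)"
```

```text
tcp tray mm [-102.4    1.9   57.6] yaw [180.   -0.  -76.1] t 10.0833 F [ 1.  -2.9  2.7]
[253 210  31  23 481] carton tray ((-33.306732177734375, 20.603599548339844), (50.593624114990234, 82.97120666503906), 89.02926635742188) z 0.08412244919555945
tcp tray mm [-102.2    2.    57.5] yaw [ 1.7999e+02  2.0000e-02 -7.6100e+01] t 10.1333 F [-0.1 -0.1  1.2]
[267 214  16   8  67] carton tray ((-99.27818298339844, -14.896480560302734), (43.80160140991211, 18.047231674194336), 51.077239990234375) z 0.08070185743503855
```

Emit:
{"fn": "drive_effector", "kwargs": {"plan": [[-0.004,0,0,0,0,0],[-0.009,0,0,0,0,0],[-0.015,0,0,0,0,0],[-0.021,0,0,0,0,0],[-0.027,0,0,0,0,0],[-0.033,0,0,0,0,0],[-0.039,0,0,0,0,0],[-0.045,0,0,0,0,0],[-0.051,0,0,0,0,0],[-0.056,0,0,0,0,0],[-0.059,0,0,0,0,0],[-0.06,0,0,0,0,0]]}}

```text
time_s: 11.18
tcp_pos: [0.5516, -0.0397, 0.0576]
eef_rot: [-180.0, -0.0, -76.1]
contact_force: [0.7, -1.8, -0.4]
gripper_width: 0.0399
gripper_force: 0.7
```

```bash
python3 -c "
from h import *;look('t5','top',save=1)"
```

```text
tcp tray mm [-42.3   1.8  57.6] yaw [-180.     -0.    -76.08] t 11.1833 F [ 0.7 -1.8 -0.4]
[234 219  28  19 340] carton tray ((28.45221710205078, 26.485626220703125), (36.9035758972168, 78.58846282958984), 89.9859390258789) z 0.08387971381846582
```

View pics/t5.png

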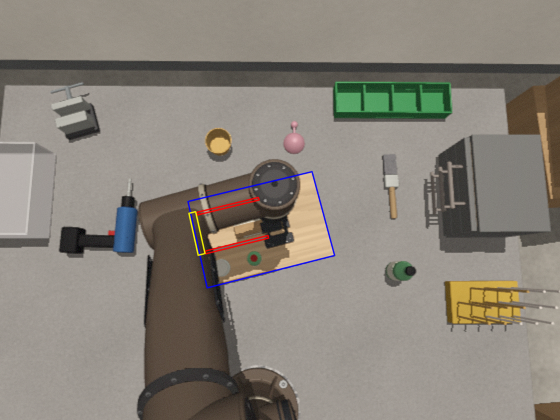

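The carton is in the lane with its +y edge at y = 45, so it's centred and straight. Continuing.

Emit:
{"fn": "drive_effector", "kwargs": {"plan": [[-0.004,0,0,0,0,0],[-0.009,0,0,0,0,0],[-0.015,0,0,0,0,0],[-0.021,0,0,0,0,0],[-0.027,0,0,0,0,0],[-0.033,0,0,0,0,0],[-0.039,0,0,0,0,0],[-0.045,0,0,0,0,0],[-0.051,0,0,0,0,0],[-0.056,0,0,0,0,0],[-0.059,0,0,0,0,0],[-0.06,0,0,0,0,0]]}}

```text
time_s: 12.23
tcp_pos: [0.5372, 0.0185, 0.0576]
eef_rot: [-180.0, -0.0, -76.1]
contact_force: [-0.1, -2.8, 0.3]
gripper_width: 0.0401
gripper_force: 1.2
```

```bash
python3 -c "
from h import *;look('t5','top')"
```

```text
tcp tray mm [17.7  1.8 57.6] yaw [-179.99   -0.    -76.08] t 12.2333 F [-0.1 -2.8  0.3]
[214 226  26  17 250] carton tray ((91.16764831542969, 29.3184757232666), (74.1169662475586, 31.873430252075195), 0.05881438031792641) z 0.08375034658378766
```

Emit:
{"fn": "drive_effector", "kwargs": {"plan": [[-0.003,0,0,0,0,0],[-0.007,0,0,0,0,0],[-0.011,0,0,0,0,0],[-0.015,0,0,0,0,0],[-0.019,0,0,0,0,0],[-0.023,0,0,0,0,0],[-0.027,0,0,0,0,0],[-0.03,0,0,0,0,0],[-0.033,0,0,0,0,0],[-0.035,0,0,0,0,0],[-0.037,0,0,0,0,0],[-0.038,0,0,0,0,0]]}}

```text
time_s: 13.28
tcp_pos: [0.5281, 0.0551, 0.0575]
eef_rot: [180.0, 0.0, -76.1]
contact_force: [0.1, -1.4, 0.2]
gripper_width: 0.0401
gripper_force: 1.0
```

Emit:
{"fn": "drive_effector", "kwargs": {"plan": [[-0.0005,0,0,0,0,0],[-0.001,0,0,0,0,0],[-0.0015,0,0,0,0,0],[-0.002,0,0,0,0,0],[-0.0025,0,0,0,0,0],[-0.003,0,0,0,0,0]]}}

```text
time_s: 13.78
tcp_pos: [0.5274, 0.0578, 0.0575]
eef_rot: [180.0, -0.0, -76.1]
contact_force: [1.6, -2.5, 0.9]
gripper_width: 0.0402
gripper_force: 2.0
```

```bash
python3 -c "
from h import *;look('t5','top')"
```

```text
tcp tray mm [58.1  1.9 57.5] yaw [180.    -0.   -76.12] t 13.7833 F [ 1.6 -2.5  0.9]
[201 230  25  17 211] carton tray ((133.84483337402344, 29.701496124267578), (67.10137176513672, 30.929323196411133), 0.16210027039051056) z 0.08367897450244288
```

Force is only about 3 N, so it's sliding and not yet on the stop. I'll creep until the force rises.

Emit:
{"fn": "drive_effector", "kwargs": {"plan": [[-0.0005,0,0,0,0,0],[-0.001,0,0,0,0,0],[-0.0015,0,0,0,0,0],[-0.002,0,0,0,0,0]]}}

```text
time_s: 14.17
tcp_pos: [0.5274, 0.0581, 0.0581]
eef_rot: [180.0, -0.1, -76.1]
contact_force: [5.3, -15.4, 3.8]
gripper_width: 0.0399
gripper_force: 8.2
```

Emit:
{"fn": "drive_effector", "kwargs": {"plan": [[-0.0005,0,0,0,0,0],[-0.001,0,0,0,0,0],[-0.001,0,0,0,0,0]]}}

```text
time_s: 14.42
tcp_pos: [0.5274, 0.0582, 0.0583]
eef_rot: [180.0, -0.2, -76.1]
contact_force: [4.9, -18.4, 4.8]
gripper_width: 0.0399
gripper_force: 9.5
```

The force is 19 N and the tool has stopped advancing, so the carton is seated. Drawing back straight, then up.

Emit:
{"fn": "drive_effector", "kwargs": {"plan": [[0.004,0,0,0,0,0],[0.012,0,0,0,0,0],[0.03,0,0,0,0,0],[0.055,0,0,0,0,0],[0.08,0,0,0,0,0],[0.11,0,0,0,0,0],[0.14,0,-0.03,0,0,0],[0.17,0,-0.06,0,0,0],[0.2,0,-0.1,0,0,0],[0.23,0,-0.14,0,0,0],[0.26,0,-0.16,0,0,0],[0.26,0,-0.16,0,0,0]]}}

```text
time_s: 15.42
tcp_pos: [0.5917, -0.1953, 0.2227]
eef_rot: [-179.6, -0.2, -76.2]
contact_force: [1.6, 0.1, 0.1]
gripper_width: 0.0404
gripper_force: 0.0
```

Run:
```python
from h import *
from plant import r
look('t6','top');look('s6','side',win=.012)
a=r.capture('top');b=r.capture('side');T=TR;K=np.r_[tw(TR,[[.12,0]])[0],TR[2]]
A=draw(a,T,K,3)[480:840,480:1080];B=draw(b,T,K,3)[450:780,500:1100]
cv2.imwrite('pics/f.png',cv2.vconcat([A[:300],B[:300]]))
```

```text
tcp tray mm [-2.030e+02  2.000e-01  2.227e+02] yaw [-179.62   -0.18  -76.16] t 15.4167 F [1.6 0.1 0.1]
[195 211  18  35 421] carton tray ((142.7110137939453, 0.0419921875), (50.44527053833008, 89.34241485595703), 0.10861650109291077) z 0.08420546381431415
tcp tray mm [-202.8    0.3  221.8] yaw [-1.7965e+02 -1.5000e-01 -7.6230e+01] t 15.4667 F [ 2.4 -1.9  2.2]
[225 163  33  28 437] carton tray ((118.6775894165039, 2.9158248901367188), (105.21074676513672, 91.35652160644531), 0.5243072509765625) z 0.08003834076168947
```

View pics/f.png

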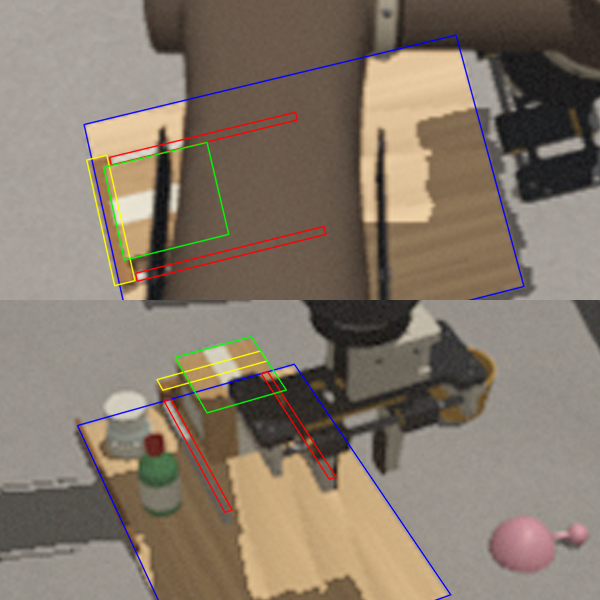

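The top crop shows the carton filling its expected green outline at (105–230, 145–260), against the stop and clear of both rails. The side crop shows the jar and bottle still standing. Measured pose is y ≈ 0, yaw ≈ 0.1°, flat.

Emit:
{"fn": "drive_effector", "kwargs": {"plan": [[0,0,0,0,0,0],[0,0,0,0,0,0]]}}

```text
time_s: 15.78
tcp_pos: [0.5883, -0.1906, 0.2161]
eef_rot: [179.9, 0.1, -76.1]
contact_force: [0.2, 0.1, -0.1]
gripper_width: 0.0395
gripper_force: 0.0
```

```bash
python3 -c "
from plant import r;print(r.close_job())"
```

```text
the job is handed in; nothing more can be done
None
```

The carton is square against the stop and flat, measured at y ≈ 0 and yaw ≈ 0.1°; by the camera measurements it stayed clear of both rails, the gripper is drawn back clear, and the job was handed in at about 16 s.

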